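# Turn the boil-test cup over onto the hot plate and raise the guard

### The job

Get the test station ready for a boil test: turn over the square steel cup that is drying upside down on the rubber mat and stand it, mouth up, gently in the middle of the round hot plate. Then, with the cup let go, pull the clear guard in front of the plate all the way up by its red handle and leave it up. Do not push the other things on the bench about.

Things in the scene. Friction and masses are not known exactly. Their poses are not given: they have to be found in the camera images.
- cup: Loose square steel cup, flat sides 60 x 60 mm outside, 75 mm tall, walls and bottom 4 mm, 0.22 kg, closed end blue outside, no handle. Origin: centre of the outer face of the closed bottom; z points from bottom to mouth, x and y are square to the flat sides. Starts mouth-down (z down) on a thin black mat flush with the bench, any yaw. Laid on a flat side it stays put
- cup_rim (a point): Centre of the cup's open mouth, in the plane of the rim, 75 mm along z from the cup's origin
- stand: Fixed test station: grey housing 200 mm (x) x 224 mm (y), top 88 mm above the bench, carrying the hot plate. Origin: centre of its underside; -x is its front, roughly towards the robot. In front (x = -111 mm) two aluminium channels 22 x 12 mm stand at y = -106 and +106 mm, 215 mm high; the guard slides in them
- plate_top (a point): Centre of the top of the round dark hot plate (140 mm diameter, 12 mm thick), 100 mm above the bench, 15 mm behind the station's origin in +x; axes as the station's
- guard (a joint): Height of the sliding clear guard in m: 0 fully down (its pane is then in front of the housing and clear of the plate), 0.095 fully up against its stop. Friction holds it wherever it is left; lifting takes about 8 N
- guard_handle (a point): Centre of the guard's red handle: a level round bar, 14 mm thick, 120 mm long along the station's y axis, on two pins 50 mm either side of this point. 140 mm above the bench with the guard fully down; 22 mm of free space under it, then the guard's top edge, 10 mm thick. 126 mm in front of the plate's centre. Axes as the station's
- multimeter: Bystander: yellow multimeter lying flat, 150 x 78 x 36 mm. Origin: centre of the underside
- tape_measure: Bystander: orange tape measure on edge, 70 x 36 x 62 mm. Origin: centre of the underside
- mug: Bystander: white mug, 80 mm diameter, 95 mm high, handle at +y. Origin: centre of the underside
- spool: Bystander: copper-coloured wire spool, 60 mm diameter, 46 mm high. Origin: centre of the underside
- screwdriver: Bystander: screwdriver with a red handle lying along its x axis. Origin: under its middle
- tin: Bystander: green and white tin, 72 mm diameter, 90 mm high. Origin: centre of the underside
Not all that is in view belongs to the job. Several things look just like the cup: the one meant starts farthest from the robot's base.

How it is judged:
By the outcome, as a careful person would: the job done as asked, in the order asked, and still so for the second after the job is handed in, with the robot touching nothing.
It also fails if it takes over 64 s, if anything falls off the work surface, if the arm or the gripper's body presses on something with over 40 N, if the wrist force passes 120 N, or if a joint passes its speed limit or range.

### The arm

A 6-joint arm with a two-finger parallel gripper is mounted at the origin on the work surface. World frame = base frame: x ahead of the robot, y to its left, z up, the work surface at z = 0. Lengths are in m, angles in rad, forces in N, time in s.
With the tool pointing down it reaches from about 0.35 to 0.975 m from the base axis. Payload 4.9 kg.
Tool frame: the origin (TCP) lies midway between the tips of the shut fingers; the grasp point (between the pads) lies 19 mm behind it (ctrl.hold_point_z is the distance from the TCP to the grasp point, in m); z points along the fingers, y is the line along which they close (so a half turn about z gives the same grasp; the last joint's range is limited). The gripper opens to 85 mm and grips with 20 to 120 N. Pads are 22 mm wide; open, the fingers measure 114 mm over their backs; the gripper's body (76 mm by 85 mm) begins 54 mm behind the grasp point. The pads swing forward as they close: fully open they stand 13 mm farther back than shut.
Start: joints at [1.028, 0.053, 1.613, -0, 1.476, -0.119], TCP at [0.257, 0.57, 0.231] pointing down, gripper open.
Joint ranges: [-3.01, 3.01], [-1.01, 2.22], [0.06, 2.58], [-1.02, 4.17], [0.09, 2.62], [-3.14, 3.14]. Speed limits (rad/s): [2.57, 2.57, 3.14, 3.14, 3.14, 3.14].

### API

Orientations are given as a rotation vector (axis times angle).
In Python, from station import status, viewer, finish_job, ctrl gives the robot as it stands.
- The arm moves only by the shell command python3 -m jog 'ROWS' [FORCE]. ROWS is JSON, a list of rows, each a list of 7 numbers: the turn, a rotation vector about the tool's x, y, z each as a share of 5 degrees, from -1 to 1, then the shift along the tool's x, y, z each as a share of 30 mm, from -1 to 1, then the opening, from -1 (shut) to 1 (fully open). A call has 1 to 5 rows; each row shifts and turns the commanded pose from where the row before left it, along the tool's axes as they then stand; what a row does not reach is not made up. A row lasts 1/8 s, in which the tool goes at most 62.5 mm and 10.7 degrees, less where a joint would pass 70% of its speed; a pose out of reach is approached as far as the arm can. A call with a number of a shift or a turn outside -1 to 1 is refused whole. A call with a gripper value outside its range is refused whole. The fingers move at their own pace and stop on an object; FORCE is the grip in N (left out, the last holds). Time passes only in rows, so rows that do not move let the fingers close. It gives the time, the measured TCP pose, the force, the opening and the grip force at its end, in the units of the state.
- status.get_obs(): the state, without advancing time (a new reading comes with each control period).
- viewer.get_image(name): name is "scene" or "top"; returns a dict with "img" (384x512x3 uint8, red, green, blue), "fovy" (degrees; the focal length in pixels is half the picture's height over the tangent of half this angle, whatever the lens; pixels are square), "cx", "cy" (the principal point, pixels), "distortion" ([k1, k2, p1, p2, k3] as OpenCV has them; the pictures are not rectified), "rvec" (rotation vector, rad) and "tvec" (3), from world to camera coordinates, as OpenCV has them. Camera axes: x right, y down, z forward; pixel columns grow to the right and rows downward; lengths in m; the calibration is good to about 2 mm. A picture is of the moment at which its call begins. There is no depth.
- finish_job(): hands the job in; it is judged then, once.
The state is a dict: "t": time; "q": joint angles; "dq": joint speeds; "effort": joint torques, N m; "tool_pos": TCP position; "tool_rot": TCP orientation; "contact_force": force on the tool from outside, world axes, zero at the start; "wrist_torque": the same for the moment, N m; "opening": finger opening in m; "grip_force": force on a finger pad.
Only numpy, scipy, OpenCV 4.12 (cv2) and the standard library are available. Lean on these libraries where they do the work, as an engineer would, in place of code of your own. Each camera call takes 0.05 s, during which the arm holds its last target. There are 200 camera calls.

## Working session

There is one attempt and no reset: what is moved stays moved. The work goes in short steps, Python scripts to look and compute and a shell command to move; the robot and the scene stay as the last step left them, time stands still between calls to the robot, and variables do not carry over. Pictures are saved under pics/ and viewed, at most 15 in all, crops included, and the job is handed in when it is done.

```bash
ls; mkdir -p pics; python3 - <<'E'
from station import status,viewer,ctrl
import cv2,numpy as np
print(status.get_obs(), ctrl.hold_point_z)
for n in("scene","top"):
    d=viewer.get_image(n); cv2.imwrite(f"pics/{n}0.png",d["img"][:,:,::-1])
    np.savez(f"pics/{n}0.npz",**d)
    print({k:v for k,v in d.items() if k!="img"})
a=cv2.imread("pics/scene0.png");b=cv2.imread("pics/top0.png")
E
```

```text
pics
{'t': 0.0, 'q': array([ 1.02795672e+00,  5.33994303e-02,  1.61424661e+00, -5.24381067e-06,
        1.47601462e+00, -1.18977094e-01]), 'dq': array([-2.35811184e-04,  1.57319169e-05,  8.63472338e-04, -3.08378639e-03,
       -1.83431741e-03, -1.14013169e-03]), 'effort': array([-3.81518585e-04, -3.93687594e+01, -3.70175278e+01, -1.77546635e-04,
        7.20072974e-03,  4.34122242e-06]), 'tool_pos': array([0.25672465, 0.5691738 , 0.23006494]), 'tool_rot': array([-0.66068741, -3.07065089,  0.00307419]), 'contact_force': array([ 0.34146004, -1.00431465, -0.21006513]), 'wrist_torque': array([-0.01246519,  0.01650163, -0.00635555]), 'grip_force': 0.0, 'opening': 0.08555917120316707} 0.0187
{'fovy': 49.732966730581765, 'cx': 259.6570957165512, 'cy': 198.05225211900617, 'distortion': array([-0.09277178,  0.        ,  0.        ,  0.        ,  0.        ]), 'rvec': array([ 1.86710092,  1.95194616, -0.55654469]), 'tvec': array([ 0.02177853, -0.34305107,  1.7466404 ])}
{'fovy': 46.649948893892415, 'cx': 258.3276918399933, 'cy': 193.09628906440076, 'distortion': array([-0.05107007,  0.        ,  0.        ,  0.        ,  0.        ]), 'rvec': array([ 2.18884506, -2.16486071,  0.05846889]), 'tvec': array([-0.00750376,  0.46249386,  1.47921009])}
```

View pics/scene0.png

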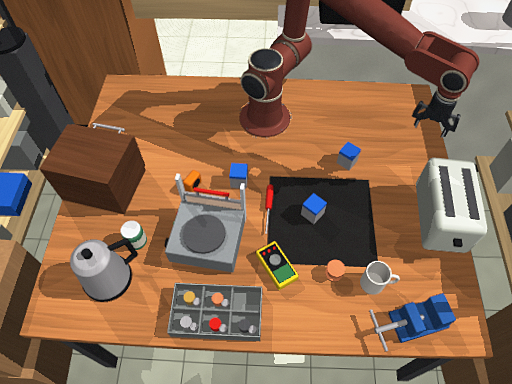

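View pics/top0.png

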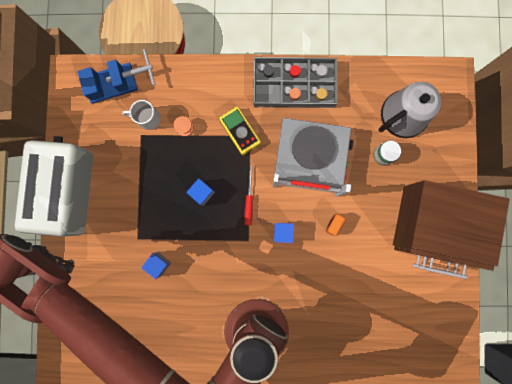

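Scene view: three blue-ended cups, at scene (314,208) on the mat, (238,173) and (349,154). In the top view these are (200,192), (284,233) and (155,266). The station plate is at top (315,146), with the red bar at (310,184). The screwdriver is at top (249,208).

View pics/cs.png

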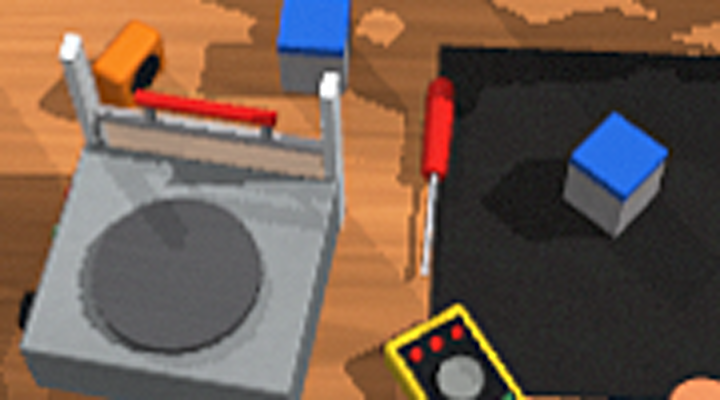

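View pics/ct.png

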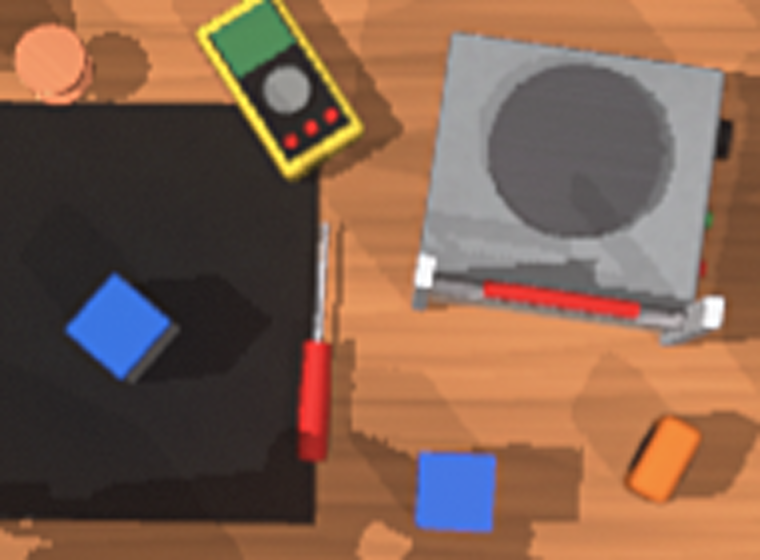

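Cups: mat one at (0.464, 0.189), 0.50 m out; the lookalikes at 0.35 m and 0.40 m are nearer. The mat cup is therefore the one meant, and the crops confirm it: it is alone on the mat, closed blue end up, turned about 45°. Next I measure its yaw and the station.

```bash
python3 - <<'E'
from h import *
s,t=load("scene"),load("top")
def pick(d,lo,hi,p,a=15):
    return min(blobs(hsv(d,lo,hi),a),key=lambda c:np.linalg.norm(c[:,0].mean(0)-p))
cs,ct=[pick(d,(105,120,90),(125,255,255),p) for d,p in((s,(314,206)),(t,(199,191)))]
mc=lambda c:(lambda m:(m["m10"]/m["m00"],m["m01"]/m["m00"]))(cv2.moments(c))
print("cup top",tri(s,mc(cs),t,mc(ct)))
for d,c in((s,cs),(t,ct)):
    P=np.array([onz(d,p,.075)[:2] for p in c[:,0].astype(float)])
    print("cup rect",cv2.minAreaRect((P*1000).astype(np.float32)))
# handle
hs,ht=[pick(d,(0,190,120),(6,255,255),p) for d,p in((s,(210,191)),(t,(310,184)))]
E=[]
for c in(hs,ht):
    q=c[:,0].astype(float); m=q.mean(0); u=np.linalg.svd(q-m)[2][0]; u*=np.sign(u[0]); k=(q-m)@u
    E.append([m+u*(k.min()-.5),m+u*(k.max()+.5)])
# scene left = -y ; top left = +y
A=tri(s,E[0][0],t,E[1][1]);B=tri(s,E[0][1],t,E[1][0])
print("handle",A,B,"mid",(A[0]+B[0])/2,"len",np.linalg.norm(A[0]-B[0]),"yaw",np.degrees(np.arctan2(*(B[0]-A[0])[:2])))
# plate
for n,d,p in(("s",s,(203,234)),("t",t,(315,147))):
    m=hsv(d,(0,0,60),(180,60,110)); m=cv2.morphologyEx(m,cv2.MORPH_OPEN,np.ones((3,3)))
    for c in blobs(m,300):
        if cv2.pointPolygonTest(c,p,False)>0:
            c=cv2.convexHull(c); e=cv2.fitEllipse(c); P=np.array([onz(d,q,.1)[:2] for q in c[:,0].astype(float)])
            print("plate",n,e,onz(d,e[0],.1),np.ptp(P,axis=0), cv2.minEnclosingCircle((P*1000).astype(np.float32)))
E
```

```text
cup top (array([0.46348659, 0.18925117, 0.07167669]), np.float64(0.0003784272268313387))
cup rect ((464.9571533203125, 188.26577758789062), (61.66246795654297, 68.1990966796875), 49.167381286621094)
cup rect ((463.24884033203125, 188.7962646484375), (64.68698120117188, 63.99098205566406), 46.034698486328125)
handle (array([ 0.47335511, -0.22167377,  0.15409187]), np.float64(0.005561711126380792)) (array([ 0.48967323, -0.10410584,  0.15332831]), np.float64(0.0033347882903005887)) mid [ 0.48151417 -0.16288981  0.15371009] len 0.11869743872410467 yaw 7.902015418015081
plate s ((203.07867431640625, 233.77635192871094), (38.47543716430664, 43.87369155883789), 73.62923431396484) [ 0.61184354 -0.17902833  0.1       ] [0.13889184 0.13950978] ((610.9008178710938, -180.09677124023438), 72.18175506591797)
plate t ((313.86077880859375, 147.27899169921875), (43.3015022277832, 44.40278244018555), 68.64231872558594) [ 0.60503546 -0.17943101  0.1       ] [0.13584198 0.14044735] ((605.6607666015625, -179.965087890625), 72.10733032226562)
```

```bash
cat > plan.py <<'E'
# python3 plan.py gx gy gz azim phi [back_mm]: grasp point, azimuth of 'forward' (deg), tilt phi (deg)
import sys; from h import *
from station import status
def ztool(az,phi):
    f=np.array([np.cos(np.radians(az)),np.sin(np.radians(az)),0]); p=np.radians(phi)
    z=np.sin(p)*f-np.cos(p)*np.array([0,0,1]); y=np.cross([0,0,1],f)
    return R.from_matrix(np.c_[np.cross(y,z),y,z])
if __name__=="__main__":
    a=list(map(float,sys.argv[1:])); back=(a[5] if len(a)>5 else 0)/1000
    o=status.get_obs(); Rc=R.from_rotvec(o["tool_rot"]); Rt=ztool(a[3],a[4]); Z=Rt.as_matrix()[:,2]
    tcp=np.array(a[:3])+(.0187-back)*Z
    print("t",round(o["t"],2),"q",o["q"].round(2),"op",round(o["opening"],4),"F",o["contact_force"].round(1))
    print("grasp pt now",(o["tool_pos"]-.0187*Rc.as_matrix()[:,2]).round(4))
    print("turn units",(np.degrees((Rc.inv()*Rt).as_rotvec())/5).round(2))
    d=tcp-o["tool_pos"]
    print("shift units in target axes",(Rt.inv().apply(d)/.03).round(2),"in current axes",(Rc.inv().apply(d)/.03).round(2))
E
python3 plan.py .4635 .189 .05 46.5 -35 110
```

```text
t 0.1 q [ 1.03  0.05  1.61  0.    1.48 -0.12] op 0.0855 F [ 0.1  0.3 -0.2]
grasp pt now [0.2567 0.5693 0.2489]
turn units [  4.3    6.06 -13.69]
shift units in target axes [  0.2  -13.72   4.43] in current axes [-12.07  -7.06   3.52]
```

```bash
A='[-0.8,-0.47,0,0]'
python3 -m jog '[[0,0,0,-0.8,-0.47,0,1],[0,0,0,-0.8,-0.47,0,1],[0,0,0,-0.8,-0.47,0,1],[0,0,0,-0.8,-0.47,0,1],[0,0,0,-0.8,-0.47,0,1]]' 40 
python3 -m jog '[[0,0,0,-0.8,-0.47,0,1],[0,0,0,-0.8,-0.47,0,1],[0,0,0,-0.8,-0.47,0,1],[0,0,0,-0.8,-0.47,0,1],[0,0,0,-0.8,-0.47,0,1]]' >/dev/null
python3 -m jog '[[0,0,0,-0.8,-0.47,0,1],[0,0,0,-0.8,-0.47,0,1],[0,0,0,-0.8,-0.47,0,1],[0,0,0,-0.8,-0.47,0,1],[0,0,0,-0.8,-0.47,0,1]]' >/dev/null
python3 -m jog '[[0.3,0.43,-0.97,0,0,0,1],[0.3,0.43,-0.97,0,0,0,1],[0.3,0.43,-0.97,0,0,0,1],[0.3,0.43,-0.97,0,0,0,1],[0.3,0.43,-0.97,0,0,0,1]]' >/dev/null
python3 -m jog '[[0.3,0.43,-0.97,0,0,0,1],[0.3,0.43,-0.97,0,0,0,1],[0.3,0.43,-0.97,0,0,0,1],[0.3,0.43,-0.97,0,0,0,1],[0.3,0.43,-0.97,0,0,0,1]]' >/dev/null
python3 -m jog '[[0.3,0.43,-0.97,0,0,0,1],[0.3,0.43,-0.97,0,0,0,1],[0.3,0.43,-0.97,0,0,0,1],[0.3,0.43,-0.97,0,0,0,1],[0,0,0,0,0,0,1]]'
python3 plan.py .4635 .189 .05 46.5 -35 110
```

```text
t: 0.72
tool_pos: [0.3376, 0.4551, 0.2307]
tool_rot: [-0.66, -3.071, 0.001]
contact_force: [1.1, -0.2, -0.1]
opening: 0.0856
grip_force: 0.0
t: 3.85
tool_pos: [0.4978, 0.2292, 0.2301]
tool_rot: [1.0, -2.365, 0.309]
contact_force: [-0.2, 0.3, -0.3]
opening: 0.0856
grip_force: 0.0
t 3.85 q [ 0.41  0.25  1.47 -0.24  1.97 -1.99] op 0.0856 F [-0.2  0.3 -0.3]
grasp pt now [0.5052 0.2367 0.2455]
turn units [ 0.1   0.08 -0.1 ]
shift units in target axes [-2.   -0.09  2.88] in current axes [-1.98 -0.1   2.9 ]
```

```bash
python3 -m jog '[[0.1,0.08,-0.1,-0.66,-0.03,0.9,1],[0,0,0,-0.66,-0.03,0.9,1],[0,0,0,-0.66,-0.03,0.9,1],[0,0,0,0,0,0,1],[0,0,0,0,0,0,1]]'
python3 plan.py .4635 .189 .05 46.5 -35 0
python3 - <<'E'
from h import *
d=snap("top",1); e=snap("scene",1)
a=cv2.resize(d["img"][120:280,130:290],None,fx=2.5,fy=2.5); b=cv2.resize(e["img"][120:280,240:400],None,fx=2.5,fy=2.5)
cv2.imwrite("pics/p1.png",np.hstack([a,b])[:,:,::-1])
E
```

```text
t: 4.47
tool_pos: [0.5024, 0.2289, 0.1322]
tool_rot: [1.012, -2.357, 0.319]
contact_force: [0.5, 0.1, 0.8]
opening: 0.0856
grip_force: 0.0
t 4.47 q [ 0.41  0.35  1.53 -0.24  1.82 -1.97] op 0.0856 F [0.5 0.1 0.8]
grasp pt now [0.5098 0.2367 0.1475]
turn units [-0.01  0.03 -0.01]
shift units in target axes [-0.05  0.03  3.93] in current axes [-0.04  0.03  3.93]
```

View pics/p1.png

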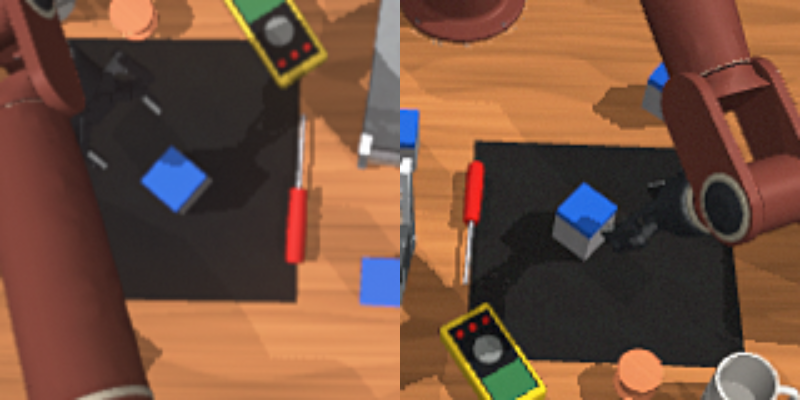

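The fingers face the cup squarely: in the top half the tips are at (95,160) and (150,105), with the cup at (175,180). I'll advance and grip.

```bash
python3 -m jog '[[0,0,0,0,0,0.9,1],[0,0,0,0,0,0.9,1],[0,0,0,0,0,0.9,1],[0,0,0,0,0,0.9,1],[0,0,0,-0.04,0.03,0.33,1]]'
python3 -m jog '[[0,0,0,0,0,0,1],[0,0,0,0,0,0,-1],[0,0,0,0,0,0,-1],[0,0,0,0,0,0,-1],[0,0,0,0,0,0,-1]]' 40
python3 -m jog '[[0,0,0,0,0,0,-1],[0,0,0,0,0,0,-1],[0,0,0,0,0,0,-1]]'
python3 plan.py .4635 .189 .05 46.5 -35 0
```

```text
t: 5.2
tool_pos: [0.4552, 0.1809, 0.0336]
tool_rot: [1.012, -2.356, 0.319]
contact_force: [-0.1, -0.2, 1.0]
opening: 0.0856
grip_force: 0.0
t: 5.82
tool_pos: [0.4571, 0.1823, 0.0352]
tool_rot: [1.014, -2.359, 0.319]
contact_force: [-0.0, 3.4, 5.6]
opening: 0.0598
grip_force: 43.7
t: 6.2
tool_pos: [0.4571, 0.1822, 0.0352]
tool_rot: [1.013, -2.359, 0.319]
contact_force: [1.4, 3.9, 5.3]
opening: 0.06
grip_force: 43.7
t 6.2 q [ 0.37  0.35  1.72 -0.25  1.63 -1.96] op 0.06 F [1.4 3.9 5.3]
grasp pt now [0.4644 0.19   0.0506]
turn units [-0.02  0.06 -0.01]
shift units in target axes [0.03 0.   0.04] in current axes [0.03 0.   0.04]
```

```bash
python3 -m jog '[[0,0,0,0.29,0,-0.41,-1],[0,0,0,0.29,0,-0.41,-1],[0,0,0,0.29,0,-0.41,-1],[0,0,0,0.29,0,-0.41,-1],[0,0,0,0,0,0,-1]]'
python3 -m jog '[[0,-1,0,-0.05,0,0,-1],[0,-1,0,-0.05,0,0,-1],[0,-1,0,-0.05,0,0,-1],[0,-1,0,-0.05,0,0,-1],[0,-1,0,-0.05,0,0,-1]]'
python3 plan.py .4635 .189 .08 46.5 55 0
```

```text
t: 6.82
tool_pos: [0.4563, 0.1813, 0.0955]
tool_rot: [1.013, -2.359, 0.32]
contact_force: [0.0, 0.3, -2.8]
opening: 0.0603
grip_force: 43.5
t: 7.45
tool_pos: [0.4593, 0.1857, 0.0901]
tool_rot: [1.178, -2.74, 0.101]
contact_force: [0.2, 1.1, -2.4]
opening: 0.0602
grip_force: 43.3
t 7.45 q [ 0.28 -0.01  1.93 -0.09  1.37 -2.08] op 0.0602 F [ 0.2  1.1 -2.4]
grasp pt now [0.4615 0.188  0.1085]
turn units [ 0.000e+00 -1.297e+01  1.000e-02]
shift units in target axes [ 0.18 -0.02  0.96] in current axes [-0.79 -0.02  0.57]
```

```bash
python3 -m jog '[[0,-1,0,-0.05,0,0,-1],[0,-1,0,-0.05,0,0,-1],[0,-1,0,-0.05,0,0,-1],[0,-1,0,-0.05,0,0,-1],[0,-1,0,-0.05,0,0,-1]]'>/dev/null
python3 -m jog '[[0,-1,0,-0.05,0,0,-1],[0,-1,0,-0.05,0,0,-1],[0,-1,0,-0.05,0,0,-1],[0,-1,0,-0.05,0,0,-1],[0,-1,0,-0.05,0,0,-1]]'>/dev/null
python3 -m jog '[[0,-1,0,-0.05,0,0,-1],[0,-1,0,-0.05,0,0,-1],[0,-1,0,-0.05,0,0,-1],[0,0,0,0,0,0,-1],[0,0,0,0,0,0,-1]]'
python3 plan.py .4635 .189 .031 46.5 55 0
python3 - <<'E'
from h import *
d=snap("top",2); e=snap("scene",2)
a=cv2.resize(d["img"][120:280,130:290],None,fx=2.5,fy=2.5); b=cv2.resize(e["img"][120:280,240:400],None,fx=2.5,fy=2.5)
cv2.imwrite("pics/p2.png",np.hstack([a,b])[:,:,::-1])
E
```

```text
t: 9.32
tool_pos: [0.4651, 0.2034, 0.1086]
tool_rot: [-0.872, 2.056, 0.448]
contact_force: [0.9, 0.2, -2.1]
opening: 0.0598
grip_force: 43.7
t 9.32 q [-0.11 -0.54  2.52  1.08  0.81 -3.13] op 0.0598 F [ 0.9  0.2 -2.1]
grasp pt now [0.4546 0.1925 0.1196]
turn units [-0.07 -0.17 -0.08]
shift units in target axes [ 2.34 -0.29  1.79] in current axes [ 2.31 -0.3   1.83]
```

View pics/p2.png

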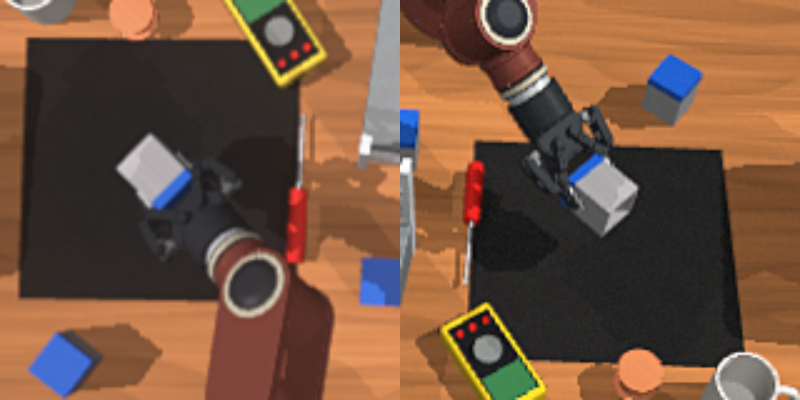

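The cup is held with its mouth forward-left, blue end toward the hand, at about (155,170) in the left half. q3 and q6 are near their limits, so I'll lay it about 50 mm further out.

```bash
python3 plan.py .498 .226 .06 46.5 55 0|tail -2
python3 -m jog '[[0,0,0,-0.2,-0.1,0.6,-1],[0,0,0,-0.2,-0.1,0.6,-1],[0,0,0,-0.1,0,0.6,-1],[0,0,0,0,0,0,-1]]'
python3 plan.py .498 .226 .036 46.5 55 0
```

```text
turn units [-0.07 -0.16 -0.08]
shift units in target axes [ 0.6  -0.27  2.62] in current axes [ 0.56 -0.26  2.63]
t: 9.93
tool_pos: [0.5012, 0.2418, 0.1003]
tool_rot: [-0.867, 2.075, 0.444]
contact_force: [-0.9, -0.4, -3.0]
opening: 0.0601
grip_force: 43.7
t 9.93 q [ 0.02 -0.35  2.41  1.14  0.67 -3.13] op 0.0601 F [-0.9 -0.4 -3. ]
grasp pt now [0.4907 0.2311 0.1115]
turn units [-0.1  -0.35 -0.17]
shift units in target axes [ 2.02 -0.29  1.48] in current axes [ 1.97 -0.3   1.54]
```

```bash
python3 plan.py .50 .225 .05 30 55 0
```

```text
t 9.93 q [ 0.02 -0.35  2.41  1.14  0.67 -3.13] op 0.0601 F [-0.9 -0.4 -3. ]
grasp pt now [0.4907 0.2311 0.1115]
turn units [ 2.57 -0.36  1.76]
shift units in target axes [ 1.56 -0.47  1.33] in current axes [ 1.59 -0.52  1.27]
```

```bash
python3 -m jog '[[0.86,-0.1,0.59,0,0,0,-1],[0.86,-0.1,0.59,0,0,0,-1],[0.86,-0.1,0.59,0,0,0,-1],[0,0,0,0,0,0,-1]]' | head -1
python3 plan.py .50 .225 .045 30 55 0
python3 -m jog '[[0,0,0,0.6,-0.15,0.45,-1],[0,0,0,0.6,-0.15,0.45,-1],[0,0,0,0.4,-0.1,0.3,-1],[0,0,0,0,0,0,-1]]' | head -4
python3 plan.py .50 .225 .031 30 55 0
```

```text
t: 10.42
t 10.43 q [ 0.17 -0.43  2.48  1.04  0.33 -2.8 ] op 0.0599 F [ 0.6 -0.8 -2.9]
grasp pt now [0.4865 0.2342 0.1108]
turn units [-0.   -0.05  0.  ]
shift units in target axes [ 1.66 -0.49  1.45] in current axes [ 1.65 -0.49  1.46]
t: 10.92
tool_pos: [0.5033, 0.2317, 0.0556]
tool_rot: [-0.567, 2.147, 0.287]
contact_force: [0.1, -0.2, -2.1]
t 10.93 q [ 0.15 -0.3   2.47  1.35  0.3  -3.14] op 0.0599 F [ 0.1 -0.2 -2.1]
grasp pt now [0.4902 0.2243 0.0667]
turn units [-0.06 -0.28 -0.05]
shift units in target axes [ 0.79 -0.14  0.92] in current axes [ 0.77 -0.14  0.94]
```

```bash
python3 - <<'E'
from h import *
t=load("top")
for n,p in(("spool",(183,125)),("mm",(240,131)),("mm corner",(243,153)),("mm corner r",(260,145)),("screw tip",(251,165)),("mug",(145,114)),("screw hnd end",(248,224))): print(n,onz(t,p,.036).round(3))
E
python3 plan.py .54 .195 .066 15 55 0
```

```text
spool [0.689 0.254 0.036]
mm [0.669 0.061 0.036]
mm corner [0.595 0.05  0.036]
mm corner r [ 0.622 -0.006  0.036]
screw tip [0.555 0.023 0.036]
mug [0.726 0.384 0.036]
screw hnd end [0.359 0.03  0.036]
t 10.93 q [ 0.15 -0.3   2.47  1.35  0.3  -3.14] op 0.0599 F [ 0.1 -0.2 -2.1]
grasp pt now [0.4902 0.2243 0.0667]
turn units [ 2.37 -0.28  1.7 ]
shift units in target axes [-0.78 -1.5   1.13] in current axes [-0.56 -1.8   0.77]
```

```bash
python3 plan.py .575 .195 .066 14 55 0 | tail -2
python3 -m jog '[[0,0,0,-0.4,-0.5,0.4,-1],[0,0,0,-0.4,-0.5,0.4,-1],[0,0,0,-0.4,-0.5,0.4,-1],[0.8,-0.1,0.57,0,0,0,-1],[0.8,-0.1,0.57,0,0,0,-1]]' | head -1
python3 -m jog '[[0.8,-0.1,0.57,0,0,0,-1],[0,0,0,0,0,0,-1]]' | head -1
python3 plan.py .575 .195 .045 14 55 0
```

```text
turn units [ 2.54 -0.28  1.82]
shift units in target axes [-1.44 -1.77  2.08] in current axes [-1.16 -2.38  1.59]
t: 11.55
t: 11.8
t 11.8 q [ 0.19 -0.19  2.35  1.13  0.1  -2.75] op 0.0599 F [-0.8 -0.1 -2.3]
grasp pt now [0.5541 0.2051 0.086 ]
turn units [ 0.51 -0.18  0.25]
shift units in target axes [ 0.77 -0.52  1.27] in current axes [ 0.76 -0.56  1.26]
```

```bash
python3 -m jog '[[0.3,0,0.2,0,-0.2,0.9,-1],[0.2,-0.1,0.05,0.1,-0.2,0.9,-1],[0,0,0,0.2,-0.1,0.3,-1],[0,0,0,0,0,0,-1]]' | head -1
python3 plan.py .610 .195 .031 14 55 0
```

```text
t: 12.3
t 12.3 q [ 0.16 -0.04  2.26  1.51  0.09 -3.14] op 0.06 F [-0.3 -0.4 -2.6]
grasp pt now [0.5944 0.1959 0.0622]
turn units [ 0.31 -0.44  0.01]
shift units in target axes [ 0.54 -0.17  1.  ] in current axes [ 0.5  -0.2   1.02]
```

```bash
python3 -m jog '[[0,0,0,0.25,0,0.17,-1],[0,0,0,0.25,0,0.17,-1],[0,0,0,0,0,0,-1],[0,0,0,0,0,0,-1]]' 40
python3 plan.py .595 .195 .031 14 55 0
```

```text
t: 12.8
tool_pos: [0.6071, 0.2005, 0.0416]
tool_rot: [-0.289, 2.221, 0.162]
contact_force: [0.3, -0.0, -2.3]
opening: 0.0602
grip_force: 44.4
t 12.8 q [ 0.16 -0.02  2.25  1.51  0.09 -3.14] op 0.0602 F [ 0.3 -0.  -2.3]
grasp pt now [0.593  0.1965 0.0532]
turn units [ 0.3  -0.61  0.01]
shift units in target axes [ 0.54 -0.08  0.47] in current axes [ 0.52 -0.09  0.49]
```

```bash
python3 -m jog '[[0,0,0,0.35,0,0.23,-1],[0,0,0,0.25,0,0.17,-1],[0,0,0,0,0,0,-1],[0,0,0,0,0,0,-1]]' 25
python3 plan.py .595 .195 .031 14 55 0
```

```text
t: 13.3
tool_pos: [0.6053, 0.2002, 0.0302]
tool_rot: [-0.29, 2.239, 0.161]
contact_force: [0.2, 0.7, -2.8]
opening: 0.0603
grip_force: 44.4
t 13.3 q [ 0.16  0.    2.25  1.51  0.09 -3.14] op 0.0603 F [ 0.2  0.7 -2.8]
grasp pt now [0.5913 0.1962 0.042 ]
turn units [ 0.31 -0.82 -0.01]
shift units in target axes [ 0.19 -0.08  0.3 ] in current axes [ 0.17 -0.09  0.31]
```

```bash
python3 -m jog '[[0,0,0,0.25,0,0.17,-1],[0,0,0,0.2,0,0.14,-1],[0,0,0,0,0,0,-1],[0,0,0,0,0,0,-1]]' 20
python3 plan.py .595 .195 .031 14 55 0
```

```text
t: 13.8
tool_pos: [0.6048, 0.1998, 0.0227]
tool_rot: [-0.291, 2.251, 0.16]
contact_force: [0.9, -1.1, 0.4]
opening: 0.0597
grip_force: 21.2
t 13.8 q [ 0.16  0.02  2.25  1.51  0.09 -3.14] op 0.0597 F [ 0.9 -1.1  0.4]
grasp pt now [0.591  0.1958 0.0346]
turn units [ 0.3  -0.96 -0.01]
shift units in target axes [-0.02 -0.08  0.17] in current axes [-0.04 -0.08  0.17]
```

```bash
python3 -m jog '[[0,0,0,0.16,0,0.11,-1],[0,0,0,0.12,0,0.08,-1],[0,0,0,0,0,0,-1],[0,0,0,0,0,0,-1]]' 20
python3 plan.py .595 .195 .031 14 55 0
```

```text
t: 14.3
tool_pos: [0.6055, 0.2003, 0.0205]
tool_rot: [-0.292, 2.254, 0.16]
contact_force: [-12.9, -2.7, 18.9]
opening: 0.0599
grip_force: 24.8
t 14.3 q [ 0.16  0.02  2.24  1.51  0.09 -3.14] op 0.0599 F [-12.9  -2.7  18.9]
grasp pt now [0.5917 0.1964 0.0325]
turn units [ 0.32 -1.   -0.01]
shift units in target axes [-0.07 -0.09  0.11] in current axes [-0.08 -0.09  0.1 ]
```

```bash
python3 -m jog '[[0,0,0,0,0,0,-0.2],[0,0,0,0,0,0,0.4],[0,0,0,0,0,0,1],[0,0,0,0,0,0,1],[0,0,0,0,0,0,1]]' 40
python3 plan.py .595 .195 .06 14 20 0
python3 - <<'E'
from h import *
d=snap("top",3); e=snap("scene",3)
a=cv2.resize(d["img"][100:260,130:290],None,fx=2.5,fy=2.5); b=cv2.resize(e["img"][150:310,240:400],None,fx=2.5,fy=2.5)
cv2.imwrite("pics/p3.png",np.hstack([a,b])[:,:,::-1])
E
```

```text
t: 14.92
tool_pos: [0.6022, 0.1999, 0.0155]
tool_rot: [-0.292, 2.263, 0.161]
contact_force: [0.2, -0.2, -0.4]
opening: 0.0856
grip_force: 0.0
t 14.93 q [ 0.16  0.03  2.25  1.51  0.09 -3.13] op 0.0856 F [ 0.2 -0.2 -0.4]
grasp pt now [0.5885 0.1959 0.0276]
turn units [0.32 5.91 0.07]
shift units in target axes [-0.25 -0.1  -0.86] in current axes [-0.64 -0.08 -0.63]
```

View pics/p3.png

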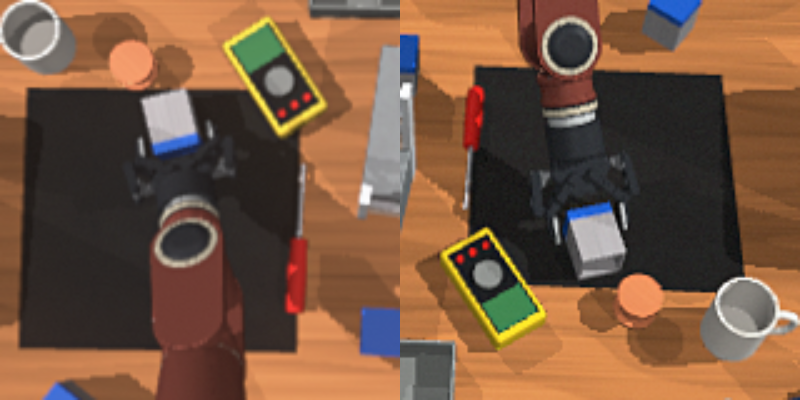

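The cup lies flat, mouth forward: in the left half its blue end is at (175,147) and its mouth at (167,95). The spool next to it limits the hand, so I'll move the lying cup back toward the robot before the second flip.

```bash
python3 - <<'E'
from h import *
t,s=load("top",3),load("scene",3)
c=blobs(hsv(t,(105,120,90),(125,255,255)),15)
for k in c:
    m=k[:,0].mean(0)
    if 185<m[0]<215: print("blue band",m,onz(t,m,.06).round(3),cv2.minAreaRect(k))
print("mouth",onz(t,(196.8,137),.06).round(3), "L/R edges",onz(t,(142/2.5+130,98/2.5+100),.06).round(3),onz(t,(190/2.5+130,90/2.5+100),.06).round(3))
E
python3 -m jog '[[0,0,0,-0.6,0,-0.42,1],[0,0,0,-0.6,0,-0.42,1],[0,0,0,-0.6,0,-0.42,1],[0,0,0,-0.4,0,-0.3,1]]'|head -2
python3 plan.py .60 .20 .09 14 -30 0
```

```text
blue band [200.         157.28571429] [0.576 0.19  0.06 ] ((199.9412078857422, 157.2647247314453), (4.365641117095947, 19.160314559936523), 75.96376037597656)
mouth [0.643 0.202 0.06 ] L/R edges [0.636 0.235 0.06 ] [0.647 0.172 0.06 ]
t: 15.52
tool_pos: [0.6087, 0.2018, 0.0808]
t 15.53 q [ 0.16 -0.11  2.23  0.57  0.18 -2.18] op 0.0853 F [-0.7 -0.1 -0.3]
grasp pt now [0.595  0.1977 0.0929]
turn units [ 0.33 15.96  0.27]
shift units in target axes [0.41 0.01 0.51] in current axes [ 0.57  0.02 -0.31]
```

```bash
python3 -m jog '[[0.1,1,0.1,-0.1,0,0,1],[0.1,1,0.1,-0.1,0,0,1],[0.1,1,0.1,0.05,0,0,1],[0,1,0,0.05,0,0,1],[0,1,0,0.05,0,0,1]]'|head -1
python3 -m jog '[[0,1,0,0.05,0,0,1],[0,1,0,0.05,0,0,1],[0,1,0,0.05,0,0,1],[0,1,0,0.05,0,0,1],[0,1,0,0.05,0,0,1]]'|head -1
python3 -m jog '[[0,1,0,0.05,0,0,1],[0,1,0,0.05,0,0,1],[0,1,0,0.05,0,0,1],[0,1,0,0.05,0,0,1],[0,1,0,0.05,0,0,1]]'|head -1
python3 -m jog '[[0,0.8,0,0.05,0,0,1],[0,0,0,0,0,0,1]]'|head -1
python3 plan.py .609 .196 .033 13.5 -30 0
```

```text
t: 16.15
t: 16.77
t: 17.4
t: 17.65
t 17.65 q [ 0.2   0.51  1.38  0.    1.75 -1.61] op 0.0854 F [-0.3 -0.9  0. ]
grasp pt now [0.602  0.2007 0.0965]
turn units [0.23 0.24 0.15]
shift units in target axes [-1.21 -0.22  1.74] in current axes [-1.17 -0.27  1.76]
```

```bash
python3 -m jog '[[0.23,0.24,0.15,-0.4,-0.08,0.5,1],[0,0,0,-0.4,-0.07,0.6,1],[0,0,0,-0.4,-0.07,0.6,1],[0,0,0,0,0,0,1],[0,0,0,0,0,0,1]]'|head -5
python3 plan.py .609 .196 .033 13.5 -30 0
python3 -m jog '[[0,0,0,0,0,0,-1],[0,0,0,0,0,0,-1],[0,0,0,0,0,0,-1],[0,0,0,0,0,0,-1],[0,0,0,0,0,0,-1]]' 40
```

```text
t: 18.27
tool_pos: [0.6007, 0.1945, 0.0197]
tool_rot: [0.308, -2.604, 0.083]
contact_force: [0.7, 0.4, -0.2]
opening: 0.0854
t 18.27 q [ 0.2   0.61  1.37 -0.02  1.69 -1.6 ] op 0.0854 F [ 0.7  0.4 -0.2]
grasp pt now [0.6098 0.1966 0.0359]
turn units [-0.    0.02 -0.  ]
shift units in target axes [-0.02 -0.01  0.1 ] in current axes [-0.02 -0.01  0.1 ]
t: 18.9
tool_pos: [0.6018, 0.1951, 0.021]
tool_rot: [0.308, -2.607, 0.081]
contact_force: [2.1, 2.9, 5.8]
opening: 0.0596
grip_force: 45.5
```

```bash
python3 -m jog '[[0,0,0,0.3,0,-0.52,-1],[0,0,0,0.1,0,-0.17,-1],[0,0,0,0.8,0,0.46,-1],[0,0,0,0.8,0,0.46,-1],[0,0,0,0.8,0,0.46,-1]]'|head -4
python3 -m jog '[[0,0,0,0.8,0,0.46,-1],[0,0,0,0,0,0,-1],[0,0,0,-0.2,0,0.35,-1],[0,0,0,-0.17,0,0.29,-1],[0,0,0,0,0,0,-1]]'
python3 plan.py .503 .170 .034 13.5 -30 0
```

```text
t: 19.52
tool_pos: [0.5186, 0.1746, 0.0431]
tool_rot: [0.308, -2.603, 0.083]
contact_force: [0.1, -0.1, -1.5]
t: 20.15
tool_pos: [0.4934, 0.1686, 0.0209]
tool_rot: [0.308, -2.603, 0.083]
contact_force: [-1.1, -0.7, 0.4]
opening: 0.0599
grip_force: 45.1
t 20.15 q [ 0.2   0.39  1.67 -0.02  1.61 -1.6 ] op 0.0599 F [-1.1 -0.7  0.4]
grasp pt now [0.5025 0.1708 0.0371]
turn units [-0.    0.   -0.01]
shift units in target axes [-0.06 -0.03  0.08] in current axes [-0.06 -0.03  0.08]
```

```bash
python3 -m jog '[[0,0,0,0,0,0,0],[0,0,0,0,0,0,1],[0,0,0,0,0,0,1],[0,1,0,0.05,0,0,1],[0,1,0,0.05,0,0,1]]'|head -1
python3 -m jog '[[0,1,0,0.05,0,0,1],[0,1,0,0.05,0,0,1],[0,0,0,0,0,0,1],[0,0,0,0,0,0,1]]'
python3 plan.py .503 .170 .033 13.5 -50 0
```

```text
t: 20.78
t: 21.28
tool_pos: [0.4883, 0.1676, 0.025]
tool_rot: [0.267, -2.259, 0.125]
contact_force: [0.5, -1.1, 0.5]
opening: 0.0853
grip_force: 0.0
t 21.27 q [ 0.2   0.6   1.48 -0.03  1.92 -1.6 ] op 0.0853 F [ 0.5 -1.1  0.5]
grasp pt now [0.5022 0.1709 0.0371]
turn units [-0.    0.03 -0.  ]
shift units in target axes [-0.11 -0.04  0.07] in current axes [-0.11 -0.04  0.07]
```

```bash
python3 -m jog '[[0,0,0,0,0,0,-1],[0,0,0,0,0,0,-1],[0,0,0,0,0,0,-1],[0,0,0,0,0,0,-1],[0,0,0,0,0,0,-1]]' 45
python3 -m jog '[[0,0,0,0.4,0,-0.34,-1],[0,0,0,0.76,0,-0.64,-1],[0,0,0,0.76,0,-0.64,-1],[0,0,0,0.76,0,-0.64,-1],[0,0,0,0.76,0,-0.64,-1]]'
python3 -m jog '[[0,0,0,0.76,0,-0.64,-1],[0,-1,0,0,0,0,-1],[0,-1,0,0,0,0,-1],[0,-1,0,0,0,0,-1],[0,-1,0,0,0,0,-1]]'|tail -3
python3 plan.py .503 .170 .25 13.5 40 0
```

```text
t: 21.9
tool_pos: [0.4886, 0.1676, 0.0256]
tool_rot: [0.267, -2.258, 0.125]
contact_force: [0.9, 1.0, 4.9]
opening: 0.0591
grip_force: 49.1
t: 22.52
tool_pos: [0.4881, 0.1676, 0.1605]
tool_rot: [0.267, -2.258, 0.124]
contact_force: [0.2, -1.0, -2.9]
opening: 0.06
grip_force: 48.8
contact_force: [-0.1, 0.9, -1.7]
opening: 0.0594
grip_force: 48.6
t 23.15 q [ 0.2   0.18  1.61 -0.02  1.87 -1.61] op 0.0594 F [-0.1  0.9 -1.7]
grasp pt now [0.4971 0.1698 0.2057]
turn units [ -0.   -13.95  -0.  ]
shift units in target axes [-1.68 -0.04 -0.6 ] in current axes [-0.02 -0.04 -1.78]
```

```bash
python3 -m jog '[[0,-1,0,-0.05,0,-0.5,-1],[0,-1,0,-0.05,0,-0.5,-1],[0,-1,0,-0.05,0,-0.5,-1],[0,-1,0,-0.05,0,-0.5,-1],[0,-1,0,-0.05,0,-0.2,-1]]'|head -1
python3 -m jog '[[0,-1,0,-0.05,0,0,-1],[0,-1,0,-0.05,0,0,-1],[0,-1,0,-0.05,0,0,-1],[0,-1,0,-0.05,0,0,-1],[0,-1,0,-0.05,0,0,-1]]'|head -1
python3 -m jog '[[0,-1,0,-0.05,0,0,-1],[0,-1,0,-0.05,0,0,-1],[0,-1,0,-0.05,0,0,-1],[0,-0.95,0,-0.05,0,0,-1],[0,0,0,0,0,0,-1]]'
python3 plan.py .603 .0 .26 -4 40 0
python3 - <<'E'
from h import *
d=snap("top",4); e=snap("scene",4)
a=d["img"][60:300,110:380]; b=e["img"][100:340,150:420]
cv2.imwrite("pics/p4.png",cv2.resize(np.hstack([a,b]),None,fx=1.45,fy=1.45)[:,:,::-1])
E
```

```text
t: 23.78
t: 24.4
t: 25.02
tool_pos: [0.5286, 0.1775, 0.2488]
tool_rot: [-0.289, 2.437, 0.104]
contact_force: [-0.3, -0.1, -3.0]
opening: 0.0597
grip_force: 48.7
t 25.02 q [ 0.17 -0.57  2.2   0.06  0.82 -1.66] op 0.0597 F [-0.3 -0.1 -3. ]
grasp pt now [0.517  0.1747 0.2633]
turn units [ 2.24 -0.09  2.69]
shift units in target axes [-2.45 -5.73  2.19] in current axes [-1.02 -6.45  0.98]
```

View pics/p4.png

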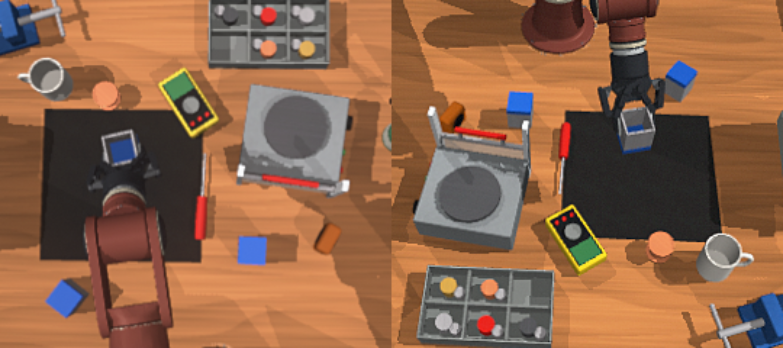

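```bash
python3 plan.py .607 -.179 .27 -12 40 0
python3 -m jog '[[0.3,0,0.37,-0.15,-0.9,0.1,-1],[0.3,0,0.37,-0.15,-0.9,0.1,-1],[0.3,0,0.37,-0.15,-0.9,0.1,-1],[0.3,0,0.37,-0.15,-0.9,0.1,-1],[0.3,0,0.37,-0.15,-0.9,0.1,-1]]'|head -1
python3 -m jog '[[0.3,0,0.37,-0.15,-0.9,0.1,-1],[0.3,0,0.37,-0.15,-0.9,0.1,-1],[0.3,0,0.37,-0.15,-0.9,0.1,-1],[0.3,0,0.37,-0.15,-0.9,0.1,-1],[0.3,0,0.37,-0.15,-0.9,0.1,-1]]'|head -5
python3 plan.py .607 -.179 .27 -12 40 0
```

```text
t 25.12 q [ 0.17 -0.57  2.2   0.06  0.82 -1.66] op 0.0597 F [ 1.2  0.1 -2.5]
grasp pt now [0.5186 0.1749 0.2655]
turn units [ 3.26 -0.06  3.92]
shift units in target axes [ -4.22 -11.1    3.34] in current axes [ -0.15 -12.33  -0.06]
t: 25.75
t: 26.38
tool_pos: [0.5975, -0.0884, 0.2572]
tool_rot: [0.224, 2.44, -0.074]
contact_force: [-0.4, -0.3, -2.8]
opening: 0.0596
t 26.38 q [-0.31 -0.43  2.1   0.12  0.79 -1.75] op 0.0596 F [-0.4 -0.3 -2.8]
grasp pt now [ 0.5857 -0.0864  0.2716]
turn units [ 0.25 -0.06  0.21]
shift units in target axes [-0.99 -2.89  0.9 ] in current axes [-0.94 -2.92  0.83]
```

```bash
python3 -m jog '[[0.25,-0.06,0.21,-0.25,-0.72,0.22,-1],[0,0,0,-0.25,-0.72,0.22,-1],[0,0,0,-0.25,-0.72,0.22,-1],[0,0,0,-0.24,-0.72,0.22,-1],[0,0,0,0,0,0,-1]]'|head -1
python3 plan.py .607 -.179 .20 -12 40 0
python3 - <<'E'
from h import *
from station import status
d=snap("top",5); e=snap("scene",5)
a=d["img"][80:220,240:400]; b=e["img"][130:270,130:290]
cv2.imwrite("pics/p5.png",cv2.resize(np.hstack([a,b]),None,fx=2.5,fy=2.5,interpolation=cv2.INTER_CUBIC)[:,:,::-1])
E
```

```text
t: 27.0
t 27.0 q [-0.47 -0.32  2.02  0.24  0.77 -1.95] op 0.0597 F [-0.5  0.5 -2.8]
grasp pt now [ 0.6073 -0.1791  0.2698]
turn units [-0.    0.   -0.01]
shift units in target axes [1.5  0.   1.77] in current axes [1.5  0.   1.77]
```

View pics/p5.png

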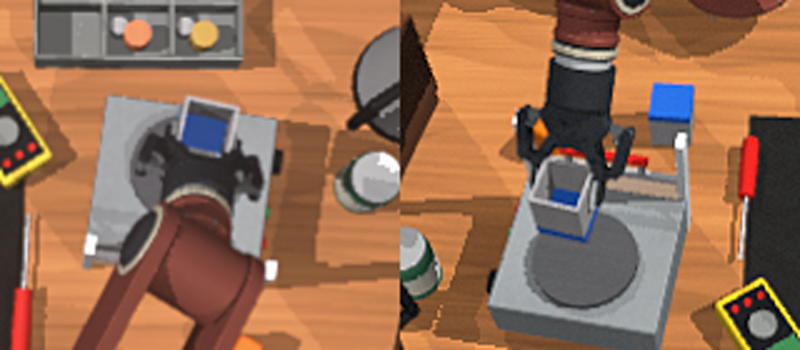

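```bash
python3 - <<'E'
from h import *
t,s=load("top",5),load("scene",5)
T=lambda x,y:(x/2.5-.3+240,y/2.5-.3+80); S=lambda x,y:((x-400)/2.5-.3+130,y/2.5-.3+130)
A=tri(s,S(532,200),t,T(241,108)); B=tri(s,S(592,210),t,T(187,97)); print(A,B)
m=(A[0]+B[0])/2; f=np.array([np.cos(np.radians(-12)),np.sin(np.radians(-12)),0]); print("axis",m-.03*f, "len",np.linalg.norm(A[0]-B[0]), np.degrees(np.arctan2(*(B[0]-A[0])[:2])))
u=onz(t,T(211,118),.3);print(u)
E
```

```text
(array([ 0.63821916, -0.21554734,  0.29747889]), np.float64(0.00791594043931257)) (array([ 0.64911267, -0.1509608 ,  0.29935108]), np.float64(0.017610793728340127))
axis [ 0.61432149 -0.17701672  0.29841499] len 0.06552552674309645 9.573706167124236
[ 0.62667387 -0.18611321  0.3       ]
```

```bash
python3 plan.py .600 -.1775 .155 -12 40 0 | tail -1
python3 -m jog '[[0,0,0,0.55,0,0.4,-1],[0,0,0,0.5,0,0.52,-1],[0,0,0,0.5,0,0.6,-1],[0,0,0,0.5,0,0.6,-1],[0,0,0,0,0,0,-1]]'
python3 plan.py .600 -.1775 .155 -12 40 0
```

```text
shift units in target axes [ 2.63 -0.05  2.78] in current axes [ 2.63 -0.05  2.78]
t: 27.72
tool_pos: [0.6102, -0.1766, 0.1622]
tool_rot: [0.254, 2.439, -0.089]
contact_force: [0.1, 0.3, -4.0]
opening: 0.0592
grip_force: 48.9
t 27.73 q [-0.47 -0.24  2.12  0.3   0.61 -2.03] op 0.0592 F [ 0.1  0.3 -4. ]
grasp pt now [ 0.5986 -0.1742  0.1766]
turn units [ 0.04 -0.07  0.  ]
shift units in target axes [ 0.41 -0.1   0.6 ] in current axes [ 0.4 -0.1  0.6]
```

```bash
python3 -m jog '[[0.04,-0.07,0,0.2,-0.1,0.3,-1],[0,0,0,0.2,0,0.3,-1],[0,0,0,0,0,0,-1]]'|sed -n 2,4p
python3 -m jog '[[0,0,0,0.06,0,0.08,-1],[0,0,0,0.06,0,0.08,-1],[0,0,0,0,0,0,-1]]'|sed -n 2,4p
python3 - <<'E'
from h import *
d=snap("top",6); e=snap("scene",6)
a=d["img"][80:220,240:400]; b=e["img"][130:270,130:290]
cv2.imwrite("pics/p6.png",cv2.resize(np.hstack([a,b]),None,fx=2.5,fy=2.5,interpolation=cv2.INTER_CUBIC)[:,:,::-1])
E
```

```text
tool_pos: [0.6139, -0.1818, 0.1444]
tool_rot: [0.256, 2.427, -0.096]
contact_force: [-0.1, -0.1, -2.6]
tool_pos: [0.6148, -0.1822, 0.1396]
tool_rot: [0.255, 2.425, -0.097]
contact_force: [0.1, 0.9, -2.4]
```

View pics/p6.png

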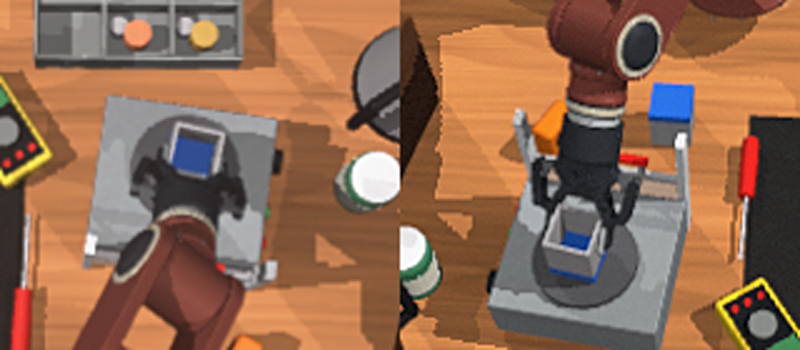

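```bash
python3 plan.py .603 -.1775 .14 -12 40 0
python3 - <<'E'
from h import *
s=load("scene",6);t=load("top",6)
c=np.array([.607,-.1795,0]);a=np.radians(-11);f=np.array([np.cos(a),np.sin(a),0]);l=np.array([-f[1],f[0],0])
for h in(0,.008):
  P=[c+.03*f-.03*l+[0,0,.1+h],c+.03*f+.03*l+[0,0,.1+h],c+.03*f-.03*l+[0,0,.175+h],c+.03*f+.03*l+[0,0,.175+h]]
  p=proj(s,P); print("scene",((p-[130,130]+.3)*2.5+[400,0]).round())
  p=proj(t,P); print("top",((p-[240,80]+.3)*2.5).round())
E
```

```text
t 28.57 q [-0.48 -0.2   2.12  0.33  0.55 -2.07] op 0.0598 F [ 0.4 -0.6 -2.5]
grasp pt now [ 0.6031 -0.1797  0.1542]
turn units [-0.03  0.09  0.01]
shift units in target axes [0.32 0.07 0.35] in current axes [0.33 0.07 0.35]
scene [[554. 272.]
 [599. 282.]
 [546. 245.]
 [592. 255.]]
top [[213. 149.]
 [167. 140.]
 [221. 138.]
 [173. 128.]]
scene [[554. 269.]
 [598. 279.]
 [545. 242.]
 [592. 252.]]
top [[214. 148.]
 [168. 139.]
 [222. 136.]
 [173. 126.]]
```

```bash
python3 -m jog '[[0,0,0,0.13,0,0.0,-1],[0,0,0,0.06,0,0.07,-1],[0,0,0,0,0,0,-1]]'|sed -n 2,4p
python3 -m jog '[[0,0,0,0.06,0,0.08,-1],[0,0,0,0,0,0,-1],[0,0,0,0,0,0,-1]]'|sed -n 2,4p
python3 plan.py .600 -.1775 .14 -12 40 0
```

```text
tool_pos: [0.6116, -0.1815, 0.134]
tool_rot: [0.255, 2.426, -0.097]
contact_force: [0.2, -0.1, -3.1]
tool_pos: [0.6121, -0.1817, 0.1315]
tool_rot: [0.255, 2.425, -0.097]
contact_force: [0.2, 0.2, -1.8]
t 29.32 q [-0.48 -0.19  2.14  0.34  0.53 -2.08] op 0.0598 F [ 0.2  0.2 -1.8]
grasp pt now [ 0.6003 -0.1791  0.1458]
turn units [-0.03  0.08  0.01]
shift units in target axes [0.14 0.05 0.13] in current axes [0.14 0.05 0.13]
```

```bash
python3 -m jog '[[0,0,0,0.04,0,0.05,-1],[0,0,0,0,0,0,-1]]'|sed -n 2,4p
python3 -m jog '[[0,0,0,0.04,0,0.05,-1],[0,0,0,0,0,0,-1]]'|sed -n 2,4p
python3 plan.py .600 -.1775 .14 -12 40 0|sed -n 1,2p
```

```text
tool_pos: [0.6122, -0.1818, 0.1297]
tool_rot: [0.255, 2.425, -0.097]
contact_force: [-0.5, -0.5, -2.8]
tool_pos: [0.6132, -0.182, 0.1297]
tool_rot: [0.255, 2.422, -0.098]
contact_force: [-3.9, 1.0, 4.3]
t 29.82 q [-0.48 -0.18  2.14  0.35  0.53 -2.08] op 0.0594 F [-3.9  1.   4.3]
grasp pt now [ 0.6013 -0.1794  0.1439]
```

```bash
python3 -m jog '[[0,0,0,0,0,0,-0.1],[0,0,0,0,0,0,0.3],[0,0,0,0,0,0,1],[0,0,0,0,0,0,1],[0,0,0,0,0,0,1]]' 40|sed -n 2,6p
python3 -m jog '[[0,0,0,0,0,-0.5,1],[0,0,0,0,0,-0.9,1],[0,0,0,0,0,-0.9,1],[0,0,0,0,0,-0.9,1],[0,0,0,0,0,-0.9,1]]'
python3 plan.py .482 -.162 .26 -7.9 0 0
python3 - <<'E'
from h import *
d=snap("top",7); e=snap("scene",7)
a=d["img"][80:220,240:400]; b=e["img"][130:270,130:290]
cv2.imwrite("pics/p7.png",cv2.resize(np.hstack([a,b]),None,fx=2.5,fy=2.5,interpolation=cv2.INTER_CUBIC)[:,:,::-1])
E
```

```text
tool_pos: [0.6121, -0.1817, 0.1275]
tool_rot: [0.255, 2.425, -0.097]
contact_force: [-0.1, -0.4, -0.6]
opening: 0.0854
grip_force: 0.0
t: 31.08
tool_pos: [0.5337, -0.1647, 0.2218]
tool_rot: [0.255, 2.425, -0.097]
contact_force: [-0.3, -0.2, 0.8]
opening: 0.085
grip_force: 0.0
t 31.07 q [-0.54 -0.55  2.24  0.29  0.8  -2.03] op 0.085 F [-0.3 -0.2  0.8]
grasp pt now [ 0.5218 -0.1621  0.2361]
turn units [-0.32  8.08 -0.79]
shift units in target axes [ 1.72 -0.15 -0.65] in current axes [ 0.88 -0.27 -1.6 ]
```

View pics/p7.png

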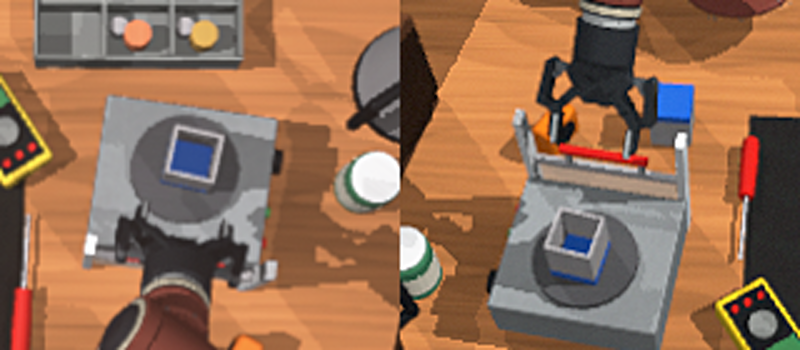

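The cup stands mouth up near the plate centre. In the right half its front bottom edge runs (552,272) to (598,283), against (554,272) to (599,282) expected for dead centre, so it is about 3 mm off at most. Now the guard.

```bash
python3 plan.py .482 -.162 .30 -12 40 0 | tail -1
python3 -m jog '[[0,0,0,0,0,-0.7,1],[0,0,0,0,0,-0.7,1],[0,0,0,0,0,-0.8,1],[0,0,0,0,0,0,1]]'|sed -n 2,2p
python3 plan.py .482 -.162 .30 -97.9 0 0
```

```text
shift units in target axes [-0.28 -0.25 -2.42] in current axes [-0.31 -0.26 -2.41]
tool_pos: [0.4929, -0.1563, 0.273]
t 31.68 q [-0.58 -0.73  2.26  0.29  0.96 -2.03] op 0.0852 F [ 0.5 -0.1  0.2]
grasp pt now [ 0.481  -0.1537  0.2872]
turn units [ 6.03  6.55 16.39]
shift units in target axes [-0.24 -0.33 -0.28] in current axes [ 0.06 -0.26 -0.42]
```

```bash
python3 -m jog '[[0.355,0.385,0.964,0,0,-0.1,1],[0.355,0.385,0.964,0,0,-0.1,1],[0.355,0.385,0.964,0,0,-0.1,1],[0.355,0.385,0.964,0,0,-0.1,1],[0.355,0.385,0.964,0,0,0,1]]'|sed -n 2,2p
python3 -m jog '[[0.355,0.385,0.964,0,0,0,1],[0.355,0.385,0.964,0,0,0,1],[0.355,0.385,0.964,0,0,0,1],[0.355,0.385,0.964,0,0,0,1],[0.355,0.385,0.964,0,0,0,1]]'|sed -n 2,2p
python3 -m jog '[[0.355,0.385,0.964,0,0,0,1],[0.355,0.385,0.964,0,0,0,1],[0.355,0.385,0.964,0,0,0,1],[0.355,0.385,0.964,0,0,0,1],[0.355,0.385,0.964,0,0,0,1]]'|sed -n 2,2p
python3 -m jog '[[0.355,0.385,0.964,0,0,0,1],[0.355,0.385,0.964,0,0,0,1],[0,0,0,0,0,0,1],[0,0,0,0,0,0,1]]'|sed -n 2,2p
python3 plan.py .482 -.162 .20 -97.9 0 0
```

```text
tool_pos: [0.4859, -0.1535, 0.2792]
tool_pos: [0.4859, -0.1535, 0.2788]
tool_pos: [0.486, -0.1535, 0.2786]
tool_pos: [0.4856, -0.1536, 0.2798]
t 34.05 q [-0.45 -0.25  1.81 -0.    1.58 -0.32] op 0.0851 F [ 0.1 -0.1 -0.3]
grasp pt now [ 0.4857 -0.1536  0.2985]
turn units [-0.05 -0.01  0.03]
shift units in target axes [-0.29 -0.08  3.28] in current axes [-0.3  -0.07  3.28]
```

```bash
python3 -m jog '[[-0.05,0,0.03,-0.15,-0.04,0.9,1],[0,0,0,-0.15,-0.04,0.9,1],[0,0,0,0,0,0.9,1],[0,0,0,0,0,0.6,1],[0,0,0,0,0,0,1]]'|sed -n 2,4p
python3 - <<'E'
from h import *
d=snap("top",8); e=snap("scene",8)
a=d["img"][80:220,240:400]; b=e["img"][130:270,130:290]
cv2.imwrite("pics/p8.png",cv2.resize(np.hstack([a,b]),None,fx=2.5,fy=2.5,interpolation=cv2.INTER_CUBIC)[:,:,::-1])
E
python3 plan.py .482 -.162 .144 -97.9 0 0
```

```text
tool_pos: [0.481, -0.1616, 0.1804]
tool_rot: [-2.369, -2.06, -0.0]
contact_force: [-0.3, 0.1, 0.2]
t 34.77 q [-0.47 -0.2   1.93  0.    1.41 -0.33] op 0.0852 F [-0.4 -0.5 -0.3]
grasp pt now [ 0.4823 -0.1624  0.2017]
turn units [ 0.03 -0.   -0.02]
shift units in target axes [ 0.01 -0.01  1.92] in current axes [ 0.01 -0.02  1.92]
```

View pics/p8.png

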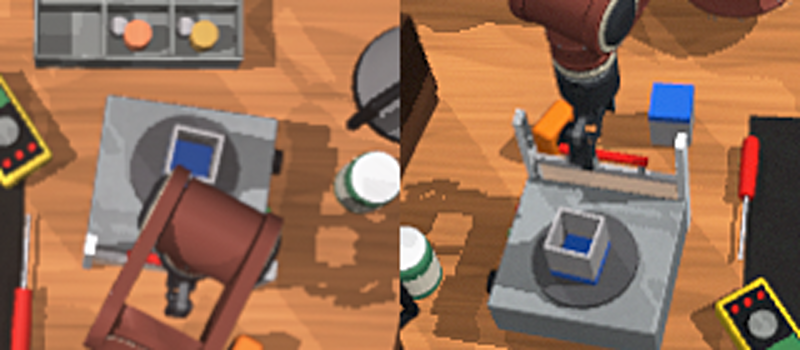

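```bash
python3 - <<'E'
from h import *
s=load("scene",8)
for P in((.481,-.1616,.1804),(.523,-.1677,.195),(.482,-.162,.14),(.4738,-.2214,.14),(.4902,-.1026,.14),(.4738,-.2214,.155),(.4902,-.1026,.155)):
    print(P,((proj(s,P)[0]-[130,130]+.3)*2.5+[400,0]).round())
E
```

```text
(0.481, -0.1616, 0.1804) [601. 143.]
(0.523, -0.1677, 0.195) [592. 164.]
(0.482, -0.162, 0.14) [604. 160.]
(0.4738, -0.2214, 0.14) [560. 153.]
(0.4902, -0.1026, 0.14) [648. 167.]
(0.4738, -0.2214, 0.155) [559. 147.]
(0.4902, -0.1026, 0.155) [647. 161.]
```

```bash
python3 -m jog '[[0,0,0,0,0,0.7,1],[0,0,0,0,0,0.7,1],[0,0,0,0,0,0.5,1],[0,0,0,0,0,0,1]]'|sed -n 2,4p
python3 -m jog '[[0,0,0,0,0,0,-1],[0,0,0,0,0,0,-1],[0,0,0,0,0,0,-1],[0,0,0,0,0,0,-1],[0,0,0,0,0,0,-1]]' 60|sed -n 2,6p
python3 -m jog '[[0,0,0,0,0,0,-1],[0,0,0,0,0,0,-1],[0,0,0,0,0,0,-1]]' 60|sed -n 2,6p
python3 plan.py .482 -.162 .144 -97.9 0 0
```

```text
tool_pos: [0.4816, -0.162, 0.1246]
tool_rot: [-2.37, -2.061, -0.001]
contact_force: [0.9, 0.0, 1.0]
tool_pos: [0.4793, -0.1619, 0.1242]
tool_rot: [-2.367, -2.058, 0.006]
contact_force: [-7.9, 0.1, 2.1]
opening: 0.0119
grip_force: 58.3
tool_pos: [0.4793, -0.1619, 0.1242]
tool_rot: [-2.367, -2.058, 0.006]
contact_force: [-8.2, -0.1, 1.8]
opening: 0.0122
grip_force: 58.3
t 36.27 q [-0.47 -0.14  1.98 -0.    1.3  -0.33] op 0.0122 F [-8.2 -0.1  1.8]
grasp pt now [ 0.4794 -0.1619  0.1429]
turn units [-0.07 -0.01 -0.02]
shift units in target axes [ 0.01  0.09 -0.04] in current axes [ 0.01  0.09 -0.04]
```

```bash
python3 -m jog '[[0,0,0,0,-0.08,0,-1],[0,0,0,0,0,-0.3,-1],[0,0,0,0,0,-0.4,-1],[0,0,0,0,0,-0.5,-1],[0,0,0,0,0,-0.5,-1]]' 80
python3 -m jog '[[0,0,0,0,0,-0.5,-1],[0,0,0,0,0,-0.4,-1],[0,0,0,0,0,-0.3,-1],[0,0,0,0,0,-0.15,-1],[0,0,0,0,0,0,-1]]'
python3 plan.py .482 -.162 .239 -97.9 0 0|tail -1
```

```text
t: 36.9
tool_pos: [0.4793, -0.1619, 0.1761]
tool_rot: [2.371, 2.061, 0.001]
contact_force: [3.6, -1.8, -8.2]
opening: 0.0119
grip_force: 78.0
t: 37.52
tool_pos: [0.4791, -0.1618, 0.2097]
tool_rot: [-2.37, -2.06, -0.002]
contact_force: [16.9, -9.0, -33.5]
opening: 0.0117
grip_force: 81.7
shift units in target axes [ 0.01  0.1  -0.35] in current axes [ 0.01  0.1  -0.35]
```

```bash
python3 - <<'E'
from h import *
d=snap("top",9); e=snap("scene",9)
a=d["img"][80:220,240:400]; b=e["img"][130:270,130:290]
cv2.imwrite("pics/p9.png",cv2.resize(np.hstack([a,b]),None,fx=2.5,fy=2.5,interpolation=cv2.INTER_CUBIC)[:,:,::-1])
for P in((.4738,-.2214,.235),(.4902,-.1026,.235),(.4738,-.2214,.225),(.4902,-.1026,.225)):
    print(P,((proj(e,P)[0]-[130,130]+.3)*2.5+[400,0]).round())
E
python3 plan.py .482 -.162 .239 -97.9 0 0|head -1
```

```text
(0.4738, -0.2214, 0.235) [551. 112.]
(0.4902, -0.1026, 0.235) [643. 126.]
(0.4738, -0.2214, 0.225) [552. 117.]
(0.4902, -0.1026, 0.225) [644. 131.]
t 37.62 q [-0.47 -0.22  1.91  0.    1.46 -0.33] op 0.0121 F [ 16.5  -8.5 -33.2]
```

View pics/p9.png

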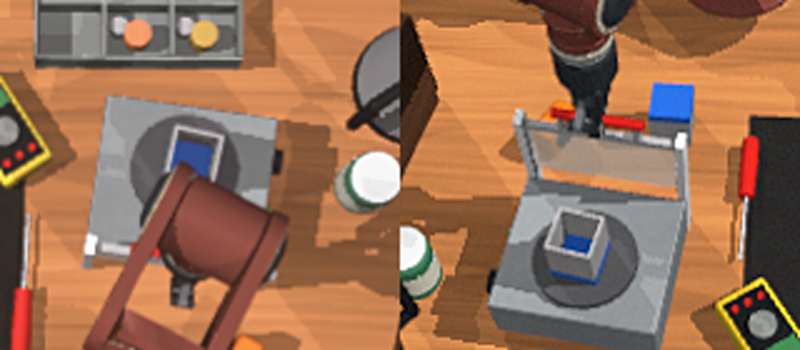

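```bash
python3 - <<'E'
from h import *
from scipy.optimize import brentq
for k in(0,7,9):
    e=load("scene",k); m=hsv(e,(0,170,90),(6,255,255))|hsv(e,(174,170,90),(180,255,255))
    m[:165]=0 if False else m[:165]
    ys,xs=np.nonzero(m); s=(xs>186)&(xs<232)&(ys>165)&(ys<200)
    xs,ys=xs[s],ys[s]
    r=xs>xs.max()-9; c=(xs[r].mean(),ys[r].mean())
    # point on the bar's right part: y = right end - ~12 mm
    o,v=ray(e,c)
    # intersect with the vertical plane containing the bar (station x const)
    a=np.radians(-7.9); f=np.array([np.cos(a),np.sin(a),0]); p=np.array([.4800,-.162,0])
    X=o+v*((p-o)@f)/(v@f); print(k,c,X.round(4),xs.min(),xs.max())
E
```

```text
0 (np.float64(223.97058823529412), np.float64(193.5)) [ 0.486  -0.1184  0.1505] 193 228
7 (np.float64(224.6206896551724), np.float64(193.58620689655172)) [ 0.4863 -0.1162  0.1506] 194 228
9 (np.float64(222.94594594594594), np.float64(179.21621621621622)) [ 0.4864 -0.1156  0.2343] 191 227
```

```bash
python3 -m jog '[[0,0,0,0,0,-0.08,-1],[0,0,0,0,0,0,-1]]'|sed -n 2,6p
```

```text
tool_pos: [0.479, -0.1617, 0.2098]
tool_rot: [-2.37, -2.059, -0.001]
contact_force: [22.0, -10.7, -43.1]
opening: 0.0118
grip_force: 80.8
```

```bash
python3 -m jog '[[0,0,0,0,0,0.12,-1],[0,0,0,0,0,0.1,-1],[0,0,0,0,0,0,-1]]'|sed -n 2,4p
python3 -m jog '[[0,0,0,0,0,0,0],[0,0,0,0,0,0,0.6],[0,0,0,0,0,0,1],[0,0,0,0,0,0,1],[0,0,0,0,0,0,1]]' 40|sed -n 2,6p
```

```text
tool_pos: [0.4792, -0.1618, 0.2096]
tool_rot: [-2.37, -2.06, -0.001]
contact_force: [8.8, -4.8, -17.9]
tool_pos: [0.4795, -0.162, 0.2128]
tool_rot: [2.37, 2.06, 0.002]
contact_force: [0.1, -0.2, 1.3]
opening: 0.0856
grip_force: 0.0
```

```bash
python3 -m jog '[[0,0,0,0,0,-0.4,1],[0,0,0,0,0,-0.8,1],[0,0,0,0,0,-0.8,1],[0,0,0,0,0,-0.8,1],[0,0,0,0,0,-0.8,1]]'|sed -n 1,4p
python3 -m jog '[[0,0,0,0,0,0,1],[0,0,0,0,0,0,1]]'|sed -n 1,4p
python3 - <<'E'
from h import *
d=snap("top",10); e=snap("scene",10)
k=e; m=hsv(e,(0,170,90),(6,255,255))|hsv(e,(174,170,90),(180,255,255))
ys,xs=np.nonzero(m); s=(xs>186)&(xs<232)&(ys>165)&(ys<200); xs,ys=xs[s],ys[s]; r=xs>xs.max()-9
print(xs[r].mean(),ys[r].mean())
cv2.imwrite("pics/p10.png",np.hstack([d["img"][60:300,60:400],e["img"][100:340,120:460]])[:,:,::-1])
E
```

```text
t: 39.5
tool_pos: [0.4793, -0.162, 0.3222]
tool_rot: [2.37, 2.06, 0.003]
contact_force: [0.2, -0.4, 0.2]
t: 39.75
tool_pos: [0.4791, -0.1619, 0.3198]
tool_rot: [-2.371, -2.061, -0.001]
contact_force: [0.0, -1.0, 0.2]
223.0 179.175
```

View pics/p10.png

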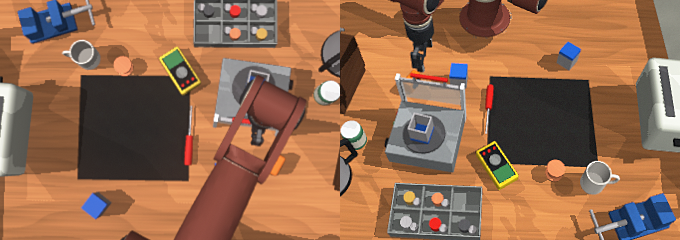

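The guard stays up (bar row 179.2, unchanged), the cup stands on the plate at (422,128) in the right half, the bystanders look undisturbed, and the robot is clear.

```bash
python3 -c "
from station import finish_job; print(finish_job())"
```

```text
the job is handed in; nothing more can be done
None
```

The job is handed in at about 40 s: the cup stands mouth up within about 3 mm of the hot plate's centre by my measurement, the guard was then pulled up to its stop and stays up, the other things look undisturbed, and the robot is clear.

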